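# Preset the pass counter to five and lock it

## Robot

A 6-joint arm with a two-finger parallel gripper is mounted at the origin on a cart in front of the work surface, level with it; the furniture and walls round the work are solid. World frame = base frame: x ahead of the robot, y to its left, z up, the work surface at z = 0. Lengths are in m, angles in rad, forces in N, time in s.
With the tool pointing down it reaches from about 0.375 to 0.925 m from the base axis. Payload 5.7 kg.
Tool frame: the origin (TCP) lies on the centre line of the jaws, within the pads' length; the fingertips stand 19 mm ahead of it and the grasp point (between the pads) is the TCP (env.tcp_to_tips is the distance from the TCP to the fingertips, in m); z points along the fingers, y is the line along which they close (so a half turn about z gives the same grasp; the last joint's range is limited). The gripper opens to 85 mm and grips with 20 to 120 N. Pads are 22 mm wide; open, the fingers measure 114 mm over their backs; the gripper's body (76 mm by 85 mm) begins 54 mm behind the grasp point. The pads swing forward as they close: fully open they stand 13 mm farther back than shut.
Start: joints at [-1.317, 0.359, 1.51, -0, 1.272, -0.115], TCP at [0.216, -0.56, 0.215] pointing down, gripper open.
Joint ranges: [-2.97, 2.97], [-1.01, 2.36], [0.21, 2.38], [-0.96, 4.11], [0.2, 2.71], [-2.98, 2.98]. Speed limits (rad/s): [2.39, 2.39, 3.14, 3.14, 3.14, 3.14].

## Interface

Orientations are given as a rotation vector (axis times angle).
In Python, from plant import env gives the robot as it stands.
- The arm moves only by the shell command python3 -m jog 'ROWS'. ROWS is JSON, a list of rows, each a list of 7 numbers: the turn, a rotation vector about the tool's x, y, z in degrees, then the shift along the tool's x, y, z in cm, then the closure, from -1 (fully open) to 1 (shut), so that 0 is half open. A call has 1 to 8 rows; each row is the pose to reach, as a shift and turn from the pose commanded when the call began, along the tool's axes at that moment; what a row does not reach only later rows make up. A row lasts 1/12 s, in which the tool goes at most 41.7 mm and 7.16 degrees, less where a joint would pass 70% of its speed; a pose out of reach is approached as far as the arm can. A call with a gripper value outside its range is refused whole. The fingers move at their own pace and stop on an object; the grip force is fixed at half the most. Time passes only in rows, so rows that repeat a pose let the fingers close. It gives the time, the measured TCP pose, the force, the opening and the grip force at its end, in the units of the state.
- env.get_obs(): the state, without advancing time (a new reading comes with each control period).
- env.grab_frame(name): name is "scene" or "top" or "wrist"; returns (picture, depth): 420x560x3 uint8, blue, green, red; 420x560 float32, m along the optical axis (not along the pixel's ray), 0 where there is no reading.
- env.camera_model(name): a dict with "fx", "fy", "cx", "cy" (pixels), "R" (3x3) and "t" (3): a world point X has camera coordinates R X + t. Camera axes: x right, y down, z forward; pixel columns grow to the right and rows downward; lengths in m; the calibration is good to about 2 mm. A picture is of the moment at which its call begins: read the wrist's pose just before it. camera_model takes no time and is no camera call; for the wrist camera it gives the pose at the moment of the call.
- env.job_done(): hands the job in; it is judged then, once.
Trained networks look in the newest picture that a camera, given by its name, has taken for a name from the list of things; names that differ only in an ending like _2 or _b are one class to them, and where a whole thing is asked for, a point or a joint stands for the part that bears it (a point fixed in the world has none). Each returns a list of dicts, best first, with "p" (0 to 1); they miss things now and then, are a little off and sometimes report something else, mostly with a low value. They report only what shows in the picture. A call takes as long as a camera call.
- env.find_in(camera, label): "extent" ([left, top, width, height] in pixels, round what is visible of it).
- env.mark_of(camera, label): "point" ([column, row] in pixels: a listed point, or the origin of a listed thing).
The state is a dict: "clock": time; "joint_pos": joint angles; "qd": joint speeds; "effort": joint torques, N m; "position": TCP position; "tcp_rot": TCP orientation; "wrist_force": force on the tool from outside, world axes, zero at the start; "torque": the same for the moment, N m; "gripper_width": opening from 0.0 (shut) to 1.0 (fully open); "finger_force": force on a finger pad.
Only numpy, scipy, OpenCV 4.12 (cv2) and the standard library are available. Lean on these libraries where they do the work, as an engineer would, in place of code of your own. Each camera call takes 0.05 s, during which the arm holds its last target. There are 200 camera calls.

## Task

Preset the grinder's pass counter for five passes: roll its ridged thumbwheel up, its top going away from the robot, until the facet with five pips has clicked into place uppermost, and let go of it while the bolt is still drawn back. Then slide the locking bolt fully home so that the setting cannot shift. Leave the V-block, the setting ring and the knurled nut where they lie.

Things in the scene. Friction and masses are not known exactly. Their poses are not given: they have to be found in the camera images.
- counter: Pass counter, fixed on the plate: grey base 124 x 104 x 8 mm (x, y, z) with two upright steel cheeks (y = 16 to 28 and -16 to -28 mm, x = -48 to 48, tops at z = 66, at x = 0 a boss with a dark index mark up to z = 80) and the ridged wheel between them. Origin: centre of the underside, z = 0. +x points away from the robot within 0.35 rad, to the side without the bolt; +y left; z up.
- guide_block (a point): Centre of the top of the steel guide block that carries the locking bolt, beside the right cheek, nearer the robot: 34 x 58 mm (x, y), top 54 mm above the plate. At x = -41, y = -57 mm of the counter; axes as the counter's.
- wheel_axis (a point): Centre of the thumbwheel, at x = 0, y = 0, z = 62 mm of the counter. A black drum, 70 mm diameter, 26 mm wide, axis along the counter's y, with eight radial grey ridges 6 mm thick, 26 mm wide, tips 52 mm from the axis. Between the ridges are eight facets with 0 (blank), 1, 2 ... 7 white pips. The point's axes turn with the wheel.
- near_ridge (a point): A point fixed on the counter at x = -20, y = 0, z = 110 mm: when the wheel is clicked in, the tip of the upper ridge on the -x side is here. A matching ridge stands at x = +20, the uppermost facet between them (drum top at z = 97; the ridge leans 22.5 degrees to -x, so reach well below its tip). Pushing this ridge over to x = +20 is one count up; the next then stands here.
- count_wheel (a joint): Turn of the wheel in rad, growing as its top moves to the counter's +x. The facet with k pips is uppermost at 0.785 k (five at 3.927). A spring ball clicks it into these eight places: left past half way it snaps on, short of it back; about 2 to 3 N at a ridge tip. Stops just below 0 and just above 7. Starts at 0 to 3 pips, clicked in.
- bolt_fin (a point): Locking bolt's upright fin, a dark plate 22 mm (x) by 8 mm (y); the point is the centre of its top, 99 mm above the plate. It rises about 30 mm above the bolt's bar (bar top at 69 mm). With the slide at 0 it stands at x = -41, y = -66 mm of the counter, and moves with the bolt. Axes as the counter's.
- lock_bolt (a joint): Slide of the locking bolt in m: 0 to 0.004 at the start (drawn back, to the right), 0.022 fully home; it moves along the counter's +y towards the wheel and stays where left (1.5 N friction). Its round nose goes between two ridges on the wheel's -x side at axis height, which it can do only while the wheel is clicked in.
- v_block: Grey steel V-block, 45 x 40 x 30 mm, loose bystander to the left of the counter. Origin: centre of its underside.
- setting_ring: Steel setting ring lying flat, 60 mm diameter, 14 mm high, loose bystander to the right of the counter. Origin: centre of its underside.
- knurled_nut: Knurled steel nut, 36 mm diameter, 16 mm high, loose bystander in front and to the left of the counter. Origin: centre of its underside.

How it is judged:
On the way:
1. the wheel has been rolled up to five pips and let go, clicked in, with the bolt still drawn back (value of joint count_wheel between 3.777 and 4.077 rad and value of joint lock_bolt below 0.008 m and contact force between the fingers and count_wheel below 0.2 N), for 0.2 s.
At the end, for the whole second after the job is handed in: The wheel stands at five pips (within 0.15 rad) and the locking bolt is home (within 3 mm of its 22 mm stroke) (value of joint count_wheel between 3.777 and 4.077 rad and value of joint lock_bolt above 0.019 m); the robot touches nothing.
It fails at once if a bystander (V-block, setting ring or knurled nut) is moved by more than 20 mm (distance of any of v_block, setting_ring, knurled_nut from where it was at the start of the episode above 0.02 m).
It also fails if it takes over 51 s, if anything falls off the work surface, if the arm or the gripper's body presses on something with over 40 N, if the wrist force passes 120 N, or if a joint passes its speed limit or range.

## Working session

There is one attempt and no reset: what is moved stays moved. The work goes in short steps, Python scripts to look and compute and a shell command to move; the robot and the scene stay as the last step left them, time stands still between calls to the robot, and variables do not carry over. Pictures are saved under pics/ and viewed, at most 10 in all, crops included, and the job is handed in when it is done.

```bash
mkdir -p pics; cat > h.py <<'E'
from plant import env
import numpy as np, cv2
from scipy.spatial.transform import Rotation as Ro
def world(c,px,d):
    m=env.camera_model(c); p=np.array([(px[0]-m["cx"])/m["fx"],(px[1]-m["cy"])/m["fy"],1])*d
    return m["R"].T@(p-m["t"])
def onz(c,px,z):
    m=env.camera_model(c); R=np.array(m["R"]); o=-R.T@m["t"]
    r=R.T@np.array([(px[0]-m["cx"])/m["fx"],(px[1]-m["cy"])/m["fy"],1]); return o+r*(z-o[2])/r[2]
def proj(c,X):
    m=env.camera_model(c); p=np.array(m["R"])@X+m["t"]; return m["fx"]*p[0]/p[2]+m["cx"],m["fy"]*p[1]/p[2]+m["cy"]
E
python3 - <<'E'
from h import *
o=env.get_obs(); print(o["clock"],o["position"],o["tcp_rot"],o["gripper_width"],o["wrist_force"])
ims=[]
Z=dict(counter=0,guide_block=.054,wheel_axis=.062,near_ridge=.11,bolt_fin=.099,v_block=0,setting_ring=0,knurled_nut=0)
for c in("scene","top"):
    im,d=env.grab_frame(c); cv2.imwrite(f"pics/{c}.png",im)
    for l,z in Z.items():
        r=env.mark_of(c,l)[:2]
        print(c,l,[(np.round(q["point"]),round(q["p"],2),np.round(onz(c,q["point"],z),3)) for q in r])
print(env.get_obs()["clock"])
E
```

```text
0.0 [ 0.21611525 -0.55895233  0.21412896] [-3.08648722e+00 -5.75681919e-01  1.95093200e-04] 1.0050108660390777 [-0.73768123  0.67501145 -0.51392241]
scene counter [(array([282., 240.]), 0.94, array([ 0.516, -0.042,  0.   ]))]
scene guide_block [(array([316., 223.]), 0.68, array([ 0.466, -0.092,  0.054])), (array([284., 241.]), 0.52, array([ 0.476, -0.01 ,  0.054]))]
scene wheel_axis [(array([278., 219.]), 0.63, array([ 0.522, -0.038,  0.062]))]
scene near_ridge [(array([291., 210.]), 0.89, array([ 0.487, -0.041,  0.11 ]))]
scene bolt_fin []
scene v_block [(array([228., 273.]), 0.59, array([0.524, 0.098, 0.   ]))]
scene setting_ring [(array([351., 204.]), 0.57, array([ 0.488, -0.236,  0.   ]))]
scene knurled_nut [(array([265., 293.]), 0.85, array([0.439, 0.075, 0.   ]))]
top counter [(array([303., 208.]), 0.74, array([ 0.517, -0.047,  0.   ]))]
top guide_block [(array([335., 226.]), 0.86, array([ 0.474, -0.105,  0.054]))]
top wheel_axis [(array([301., 204.]), 0.8, array([ 0.516, -0.042,  0.062])), (array([243., 249.]), 0.63, array([0.434, 0.066, 0.062]))]
top near_ridge [(array([304., 209.]), 0.92, array([ 0.499, -0.046,  0.11 ])), (array([232., 204.]), 0.29, array([0.511, 0.08 , 0.11 ]))]
top bolt_fin [(array([339., 225.]), 0.82, array([ 0.469, -0.108,  0.099]))]
top v_block [(array([232., 204.]), 0.78, array([0.529, 0.093, 0.   ]))]
top setting_ring [(array([398., 220.]), 0.78, array([ 0.488, -0.235,  0.   ]))]
top knurled_nut [(array([242., 247.]), 0.69, array([0.442, 0.074, 0.   ]))]
0.9
```

View pics/scene.png

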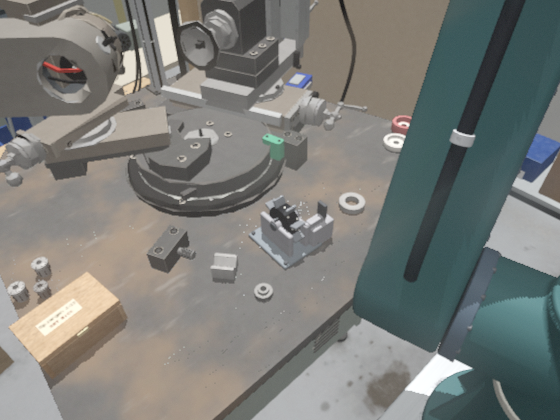

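View pics/top.png

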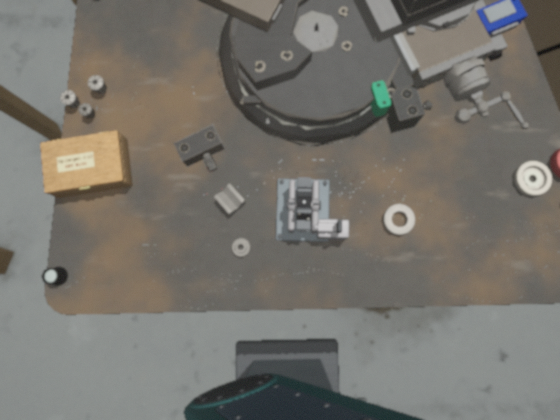

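The scene and top views agree: the counter is at about (0.517, -0.045) with small yaw, and the bystanders are clear of it. I'll move over it for a close wrist look.

```bash
python3 -m jog '[[0,0,10,20,-18,-8,1],[0,0,21,20,-18,-8,1],[0,0,21,20,-18,-8,1],[0,0,21,20,-18,-8,1],[0,0,21,20,-18,-8,1],[0,0,21,20,-18,-8,1],[0,0,21,20,-18,-8,1],[0,0,21,20,-18,-8,1]]'
```

```text
clock: 1.57
position: [0.3401, -0.3155, 0.2971]
tcp_rot: [3.142, 0.01, 0.005]
wrist_force: [0.5, -0.5, 0.1]
gripper_width: 0.001
finger_force: 0.0
```

```bash
python3 -m jog '[[0,0,0,12,-26.5,0,1],[0,0,0,12,-26.5,0,1],[0,0,0,12,-26.5,0,1],[0,0,0,12,-26.5,0,1],[0,0,0,12,-26.5,0,1],[0,0,0,12,-26.5,0,1],[0,0,0,12,-26.5,0,1],[0,0,0,12,-26.5,0,1]]'
python3 - <<'E'
from h import *
im,d=env.grab_frame("wrist"); cv2.imwrite("pics/w1.png",im)
np.save("pics/w1d.npy",d)
o=env.get_obs(); print(o["position"],o["tcp_rot"],env.camera_model("wrist"))
Z=dict(counter=0,guide_block=.054,wheel_axis=.062,near_ridge=.11,bolt_fin=.099)
for l,z in Z.items():
    print(l,[(np.round(q["point"]),round(q["p"],2),np.round(onz("wrist",q["point"],z),4)) for q in env.mark_of("wrist",l)[:2]])
E
```

```text
clock: 2.23
position: [0.4597, -0.0485, 0.2951]
tcp_rot: [-3.138, -0.013, -0.003]
wrist_force: [-0.5, -1.0, 0.9]
gripper_width: -0.003
finger_force: 0.0
[ 0.45845505 -0.05151746  0.29491729] [-3.14087135e+00 -1.31955138e-02 -6.92677619e-04] {'fx': 347.033624629908, 'fy': 347.033624629908, 'cx': 279.86088953626614, 'cy': 213.85442337524395, 'R': array([[ 0.01017406, -0.99994732, -0.00135882],
       [-0.94729326, -0.01007346,  0.32020932],
       [-0.32020614, -0.00197062, -0.94734584]]), 't': array([-0.05644146,  0.36748153,  0.60304488])}
counter [(array([278., 121.]), 0.74, array([ 0.5118, -0.0512,  0.    ]))]
guide_block [(array([324., 163.]), 0.65, array([ 0.4675, -0.106 ,  0.054 ]))]
wheel_axis [(array([277., 127.]), 0.93, array([ 0.5089, -0.0526,  0.062 ]))]
near_ridge [(array([281., 144.]), 0.69, array([ 0.4964, -0.057 ,  0.11  ]))]
bolt_fin [(array([339., 170.]), 0.57, array([ 0.4677, -0.1176,  0.099 ]))]
```

View pics/w1.png

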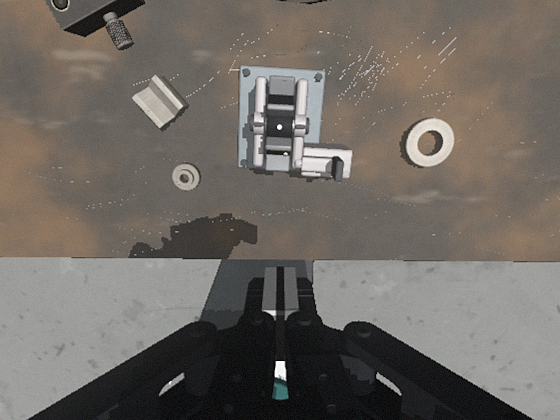

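The wheel is at (279,125) with a single pip apparently uppermost, and the fin at (338,165). I'll zoom in and use the depth for the yaw.

```bash
python3 - <<'E'
from h import *
im=cv2.imread("pics/w1.png"); d=np.load("pics/w1d.npy")
cv2.imwrite("pics/w1z.png",cv2.resize(im[55:195,225:365],None,fx=4,fy=4,interpolation=cv2.INTER_CUBIC))
m=env.camera_model("wrist"); v,u=np.mgrid[55:195,225:365]; D=d[55:195,225:365]
P=np.stack([(u-m["cx"])/m["fx"]*D,(v-m["cy"])/m["fy"]*D,D],-1).reshape(-1,3); P=P[P[:,2]>0]
W=(P-m["t"])@m["R"]
for n,a,b in(("base",.005,.3),("cheek",.061,.07),("fin",.09,.103),("block",.049,.058)):
    Q=W[(W[:,2]>a)&(W[:,2]<b)]
    if n=="fin": Q=Q[Q[:,1]<-.09]
    if n=="block": Q=Q[(Q[:,1]<-.083)&(Q[:,0]<.5)]
    if len(Q)<4: print(n,len(Q)); continue
    r=cv2.minAreaRect((Q[:,:2]*1000).astype(np.float32)); print(n,len(Q),r,Q.mean(0).round(4))
for lo,hi in((.1,.118),):
    Q=W[(W[:,2]>lo)&(W[:,2]<hi)&(W[:,1]>-.08)]; Q=Q[Q[:,0].argsort()]; print(Q[::max(1,len(Q)//15)].round(3))
E
```

```text
base 9623 ((510.84466552734375, -72.4046401977539), (137.592529296875, 123.51787567138672), 86.87871551513672) [ 0.5117 -0.063   0.0512]
cheek 2113 ((510.4991455078125, -73.5025863647461), (100.13528442382812, 96.60116577148438), 84.74119567871094) [ 0.5049 -0.0642  0.0657]
fin 182 ((467.8686218261719, -117.29727935791016), (8.005928993225098, 21.254728317260742), 86.05946350097656) [ 0.4684 -0.1168  0.0976]
block 715 ((467.6604309082031, -110.53074645996094), (56.848121643066406, 34.18940353393555), 86.65716552734375) [ 0.4714 -0.1133  0.0533]
[[ 0.49  -0.059  0.107]
 [ 0.491 -0.062  0.111]
 [ 0.493 -0.057  0.109]
 [ 0.494 -0.053  0.11 ]
 [ 0.495 -0.065  0.11 ]
 [ 0.496 -0.065  0.105]
 [ 0.497 -0.049  0.104]
 [ 0.498 -0.043  0.103]
 [ 0.525 -0.062  0.101]
 [ 0.527 -0.049  0.102]
 [ 0.528 -0.05   0.107]
 [ 0.529 -0.068  0.109]
 [ 0.53  -0.061  0.11 ]
 [ 0.532 -0.047  0.109]
 [ 0.532 -0.059  0.109]
 [ 0.533 -0.061  0.109]]
```

View pics/w1z.png

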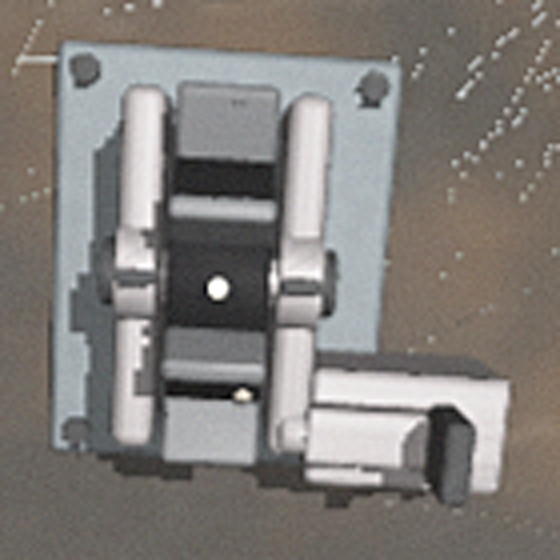

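One pip is uppermost and the next facet shows on the near side, so four pushes are needed. The counter is at about (0.512, -0.0555), yaw about -3.4°. I'll descend behind the near ridge, stopping with a margin.

```bash
python3 -m jog '[[0,0,4,1.1,0.3,4,1],[0,0,4,1.1,0.3,8,1],[0,0,4,1.1,0.3,12,1],[0,0,4,1.1,0.3,14,1],[0,0,4,1.1,0.3,14,1],[0,0,4,1.1,0.3,14,1]]'
python3 - <<'E'
from h import *
yaw=-.059; O=np.array([.512,-.0555,0]); R=Ro.from_euler("z",yaw)
for i in range(3):
    env.grab_frame("scene"); o=env.get_obs(); T=Ro.from_rotvec(o["tcp_rot"])
    print(R.inv().apply(o["position"]-O).round(4), (R.inv()*T).as_matrix()[:,0].round(4),T.as_matrix()[:,2].round(4))
E
```

```text
clock: 3.03
position: [0.4674, -0.0585, 0.1546]
tcp_rot: [-3.139, 0.11, 0.004]
wrist_force: [0.2, -0.1, 0.4]
gripper_width: 0.004
finger_force: 0.0
[-0.0429 -0.0056  0.1559] [ 9.999e-01 -1.040e-02  7.000e-04] [ 7.e-04 -2.e-04 -1.e+00]
[-0.042  -0.0056  0.1567] [ 0.9999 -0.01    0.0028] [ 2.8e-03 -8.0e-04 -1.0e+00]
[-0.0417 -0.0054  0.157 ] [ 0.9999 -0.0096  0.0038] [ 0.0037 -0.001  -1.    ]
```

```bash
python3 -m jog '[[0,0,0,0,-0.5,2,1],[0,0,0,0,-0.5,3.6,1],[0,0,0,0,-0.5,3.6,1],[0,0,0,0.8,-0.5,3.6,1]]'
```

```text
clock: 3.52
position: [0.4756, -0.0527, 0.1198]
tcp_rot: [-3.14, 0.106, 0.002]
wrist_force: [0.6, -0.2, 0.1]
gripper_width: 0.003
finger_force: 0.0
```

```bash
python3 -m jog '[[0,0,0,0.7,0,0,1],[0,0,0,1.4,0,0,1],[0,0,0,2.1,0,0,1],[0,0,0,2.8,0,0,1],[0,0,0,3.4,0,0,1],[0,0,0,3.6,0,0,1],[0,0,0,3.6,0,0,1]]'
python3 -m jog '[[0,0,0,-0.2,0,-2,1],[0,0,0,-1.5,0,-5,1],[0,0,0,-4.3,0,-6,1],[0,0,0,-6,0,-6,1],[0,0,0,-6,0,-6,1],[0,0,0,-6,0,-6,1]]'
python3 - <<'E'
from h import *
yaw=-.059; O=np.array([.512,-.0555,0]); R=Ro.from_euler("z",yaw)
im,d=env.grab_frame("wrist"); o=env.get_obs(); print(R.inv().apply(o["position"]-O).round(4))
cv2.imwrite("pics/w2.png",im)
E
```

```text
clock: 4.1
position: [0.5134, -0.0554, 0.119]
tcp_rot: [3.14, -0.106, 0.001]
wrist_force: [0.4, 0.2, -0.6]
gripper_width: -0.001
finger_force: 0.0
clock: 4.6
position: [0.4518, -0.0511, 0.1791]
tcp_rot: [-3.14, 0.106, 0.0]
wrist_force: [0.6, -0.2, -0.4]
gripper_width: 0.0
finger_force: 0.0
[-0.0592  0.0007  0.1791]
```

View pics/w2.png

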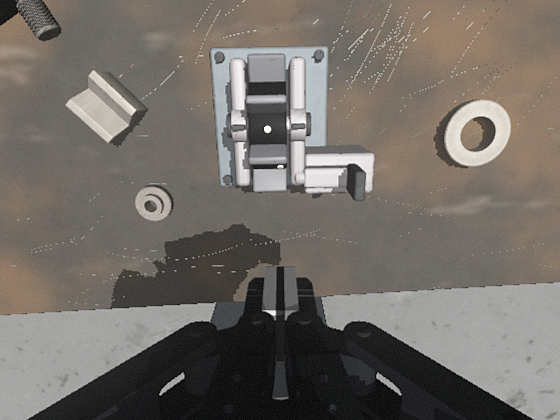

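Still one pip at (267,128), so the push did not hold. I'll check the geometry against this view's depth.

```bash
python3 - <<'E'
from h import *
yaw=-.059; O=np.array([.512,-.0555,0]); R=Ro.from_euler("z",yaw)
im,d=env.grab_frame("wrist"); o=env.get_obs(); m=env.camera_model("wrist")
print(o["position"],R.inv().apply(o["position"]-O).round(4), R.inv().apply(-m["R"].T@m["t"]-O).round(4),(R.inv().as_matrix()@m["R"].T)[:,2].round(3))
v,u=np.mgrid[0:420,0:560]
P=np.stack([(u-m["cx"])/m["fx"]*d,(v-m["cy"])/m["fy"]*d,d],-1).reshape(-1,3); P=P[P[:,2]>0]
W=R.inv().apply((P-m["t"])@m["R"]-O)
wh=W[(abs(W[:,0])<.06)&(abs(W[:,1])<.1)]
for n,a,b in(("ridge",.1,.115),("cheek",.06,.068),("drum",.09,.098)):
    Q=wh[(wh[:,2]>a)&(wh[:,2]<b)]
    Q1=Q[Q[:,1]>-.045]
    print(n,len(Q1),np.percentile(Q1,[1,50,99],axis=0).round(4).tolist())
    if n=="ridge": 
        for s in(-1,1): S=Q1[(Q1[:,0]*s>0)&(Q1[:,2]>.107)]; print(s,S.mean(0).round(4),len(S),Q1[:,2].max())
f=wh[(wh[:,2]>.088)&(wh[:,2]<.103)&(wh[:,1]<-.05)];print("fin",f.mean(0).round(4))
# fingers: pixels near the bottom
M=np.where((d>0)&(d<.26)&(v>255)&(v<330)&(u>240)&(u<325)); 
P=np.stack([(M[1]-m["cx"])/m["fx"]*d[M],(M[0]-m["cy"])/m["fy"]*d[M],d[M]],-1)
T=Ro.from_rotvec(o["tcp_rot"]); F=T.inv().apply((P-m["t"])@m["R"]-o["position"])
F=F[F[:,2]>-.02]
for a in np.arange(-.02,.025,.005):
    q=F[(F[:,2]>=a)&(F[:,2]<a+.005)]
    if len(q): print(round(a,3),len(q),q[:,:2].min(0).round(4),q[:,:2].max(0).round(4))
E
```

```text
[ 0.45347416 -0.05141042  0.17898893] [-0.0587  0.0006  0.179 ] [ 0.0246 -0.0006  0.3377] [-0.32   0.003 -0.947]
ridge 1191 [[-0.0185, -0.0037, 0.1002], [-0.009, 0.0084, 0.1085], [0.025, 0.0211, 0.1112]]
-1 [-0.0153  0.0084  0.1092] 374 0.11179385102729393
1 [0.0219 0.0088 0.1093] 418 0.11179385102729393
cheek 3318 [[-0.0437, -0.0412, 0.0609], [0.0139, -0.008, 0.0651], [0.0499, 0.0378, 0.0679]]
drum 1354 [[-0.0087, -0.0038, 0.0937], [0.0033, 0.0086, 0.0958], [0.015, 0.0212, 0.0978]]
fin [-0.0359 -0.0554  0.0969]
-0.02 16 [ 0.0116 -0.006 ] [0.012  0.0069]
```

```bash
python3 - <<'E'
from h import *
print(env.tcp_to_tips)
im,d=env.grab_frame("wrist"); o=env.get_obs(); m=env.camera_model("wrist")
print(o["position"],m["t"])
v,u=np.mgrid[0:420,0:560]
P=np.stack([(u-m["cx"])/m["fx"]*d,(v-m["cy"])/m["fy"]*d,d],-1).reshape(-1,3); P=P[P[:,2]>0]
T=Ro.from_rotvec(o["tcp_rot"]); F=T.inv().apply((P-m["t"])@m["R"]-o["position"])
F=F[(abs(F[:,0])<.04)&(abs(F[:,1])<.04)]
for a in np.arange(-.05,.06,.005):
    q=F[(F[:,2]>=a)&(F[:,2]<a+.005)]
    if len(q): print(round(a,3),len(q),q[:,:2].min(0).round(4),q[:,:2].max(0).round(4))
E
```

```text
0.019
[ 0.45365136 -0.05143893  0.1788996 ] [-0.02195336  0.40290533  0.49248612]
-0.05 432 [ 0.0073 -0.0131] [0.0131 0.0141]
-0.045 498 [ 0.0071 -0.0133] [0.0129 0.014 ]
-0.04 424 [ 0.0069 -0.0132] [0.0128 0.0141]
-0.035 414 [ 0.0071 -0.0132] [0.0128 0.014 ]
-0.03 335 [ 0.007  -0.0131] [0.013  0.0139]
-0.025 231 [ 0.0071 -0.0119] [0.0127 0.0129]
-0.02 22 [ 0.0111 -0.006 ] [0.012  0.0069]
```

The first fix was taken while the arm was still settling. The settled one gives O ≈ (0.5158, -0.0471), which agrees with the top view. The depth also shows the fingertips ending higher than assumed, so I'll lower behind the ridge and check in the scene view.

```bash
sed -i '$a yaw=-.059; O=np.array([.5158,-.0471,0]); RC=Ro.from_euler("z",yaw)\ndef tcp():\n    o=env.get_obs(); return RC.inv().apply(o["position"]-O).round(4), o["wrist_force"].round(1)' h.py
python3 -m jog '[[0,0,0,2,-0.8,2,1],[0,0,0,2,-0.8,4,1],[0,0,0,2,-0.8,5.9,1],[0,0,0,2,-0.8,5.9,1],[0,0,0,2,-0.8,5.9,1],[0,0,0,2,-0.8,5.9,1]]'
python3 - <<'E'
from h import *
env.grab_frame("top")
im,d=env.grab_frame("scene"); print(tcp())
u,v=proj("scene",O+[0,0,.08]); u,v=int(u),int(v); print(u,v)
s=im[v-60:v+60,u-70:u+70].copy()
s=cv2.resize(s,None,fx=5,fy=5,interpolation=cv2.INTER_CUBIC)
p=env.get_obs()["position"]
for dz in(-.019,.018):
    a,b=proj("scene",p+[0,0,dz]); cv2.circle(s,(int((a-u+70)*5),int((b-v+60)*5)),4,(0,0,255),-1)
cv2.imwrite("pics/s2.png",s)
E
```

```text
clock: 5.25
position: [0.4739, -0.0448, 0.1204]
tcp_rot: [-3.14, 0.106, -0.0]
wrist_force: [-0.2, 0.3, -0.0]
gripper_width: -0.0
finger_force: 0.0
(array([-0.0416, -0.0003,  0.121 ]), array([0.1, 0.2, 0.1]))
283 211
```

View pics/s2.png

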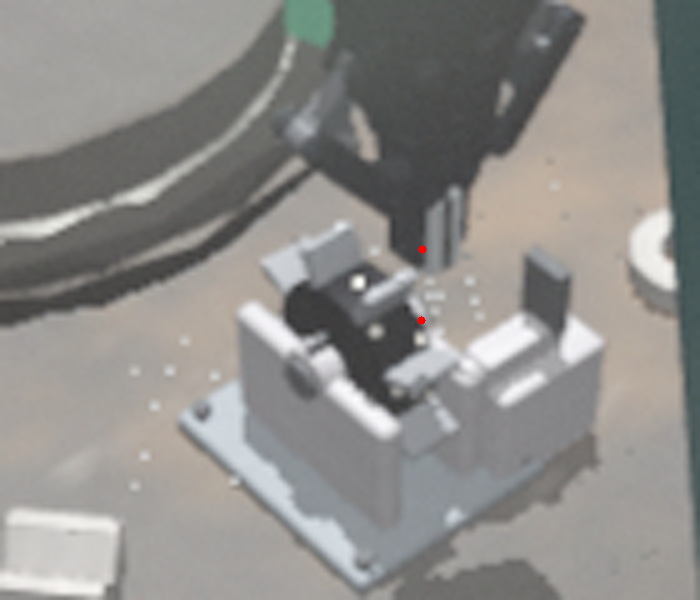

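The scene view confirms it: the tips (about pixel 430,265) are roughly 19 mm behind the TCP, not ahead. So I need to go 39 mm lower.

```bash
python3 -m jog '[[0,0,0,0,0,1.5,1],[0,0,0,0,0,3,1],[0,0,0,0,0,3.9,1],[0,0,0,0,0,3.9,1],[0,0,0,0.6,0,3.9,1],[0,0,0,1.2,0,3.9,1],[0,0,0,1.8,0,3.9,1],[0,0,0,2.0,0,3.9,1]]'
```

```text
clock: 6.02
position: [0.4954, -0.0463, 0.0819]
tcp_rot: [3.139, -0.106, 0.004]
wrist_force: [0.7, -0.3, 0.4]
gripper_width: -0.002
finger_force: 0.4
```

```bash
python3 -m jog '[[0,0,0,0.5,0,0,1],[0,0,0,1,0,0,1],[0,0,0,1.6,0,0,1],[0,0,0,1.6,0,0,1]]'
python3 -m jog '[[0,0,0,0,0,-1.5,1],[0,0,0,0,0,-3,1],[0,0,0,-3.6,0,-5,1],[0,0,0,-5,0,-6,1],[0,0,0,-5,0,-6,1],[0,0,0,-5,0,-6,1],[0,0,0,-5,0,-6,1]]'
python3 - <<'E'
from h import *
env.grab_frame("top");im,d=env.grab_frame("wrist"); print(tcp())
cv2.imwrite("pics/w3.png",im)
u,v=map(int,proj("wrist",O+[0,0,.09])); print(u,v)
cv2.imwrite("pics/w3z.png",cv2.resize(im[max(v-60,0):v+90,u-70:u+130],None,fx=3,fy=3,interpolation=cv2.INTER_CUBIC))
E
```

```text
clock: 6.35
position: [0.512, -0.0475, 0.0815]
tcp_rot: [3.139, -0.106, 0.006]
wrist_force: [2.6, 0.1, -1.1]
gripper_width: -0.001
finger_force: 1.0
clock: 6.93
position: [0.4604, -0.0439, 0.141]
tcp_rot: [3.14, -0.106, 0.003]
wrist_force: [0.7, -0.3, 0.1]
gripper_width: 0.0
finger_force: 0.0
(array([-0.0558, -0.    ,  0.1406]), array([ 0.3, -0.2,  0.1]))
278 145
```

View pics/w3z.png

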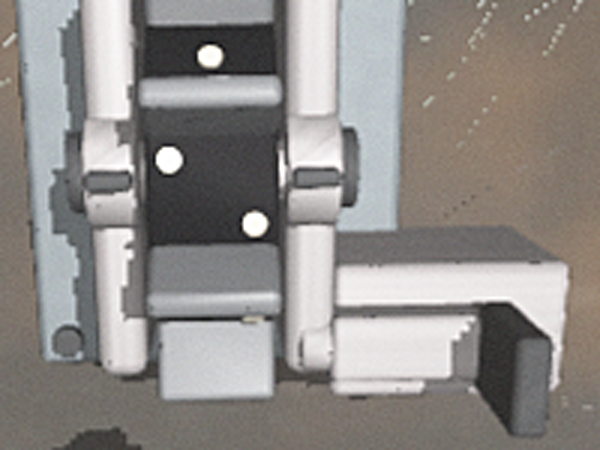

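Two pips are now uppermost, at (168,160) and (255,223) in the crop, so the stroke works. I'll repeat it.

```bash
python3 -m jog '[[0,0,0,1.4,0,3,1],[0,0,0,1.4,0,5.9,1],[0,0,0,1.4,0,5.9,1],[0,0,0,2.2,0,5.9,1],[0,0,0,3,0,5.9,1],[0,0,0,3.8,0,5.9,1],[0,0,0,4.5,0,5.9,1],[0,0,0,5.1,0,5.9,1]]'
python3 -m jog '[[0,0,0,0,0,0,1],[0,0,0,0,0,-1.5,1],[0,0,0,0,0,-3,1],[0,0,0,-3.6,0,-5,1],[0,0,0,-5.1,0,-5.9,1],[0,0,0,-5.1,0,-5.9,1],[0,0,0,-5.1,0,-5.9,1]]'
python3 - <<'E'
from h import *
env.grab_frame("top");im,d=env.grab_frame("wrist"); print(tcp())
cv2.imwrite("pics/w4.png",im)
E
python3 -m jog '[[0,0,0,1.4,0,3,1],[0,0,0,1.4,0,5.9,1],[0,0,0,1.4,0,5.9,1],[0,0,0,2.2,0,5.9,1],[0,0,0,3,0,5.9,1],[0,0,0,3.8,0,5.9,1],[0,0,0,4.5,0,5.9,1],[0,0,0,5.1,0,5.9,1]]'
python3 -m jog '[[0,0,0,0,0,0,1],[0,0,0,0,0,-1.5,1],[0,0,0,0,0,-3,1],[0,0,0,-3.6,0,-5,1],[0,0,0,-5.1,0,-5.9,1],[0,0,0,-5.1,0,-5.9,1],[0,0,0,-5.1,0,-5.9,1]]'
python3 - <<'E'
from h import *
env.grab_frame("top");im,d=env.grab_frame("wrist"); print(tcp())
a=cv2.imread("pics/w4.png")
f=lambda i:cv2.resize(i[95:205,225:365],None,fx=2.8,fy=2.8,interpolation=cv2.INTER_CUBIC)
cv2.imwrite("pics/w45.png",np.hstack([f(a),f(im)]))
E
```

```text
clock: 7.7
position: [0.513, -0.0476, 0.0833]
tcp_rot: [3.139, -0.106, 0.006]
wrist_force: [0.4, -0.1, -0.9]
gripper_width: -0.001
finger_force: 0.0
clock: 8.28
position: [0.4596, -0.0438, 0.1419]
tcp_rot: [3.139, -0.106, 0.004]
wrist_force: [0.7, -0.3, 0.6]
gripper_width: 0.004
finger_force: 0.0
(array([-5.540e-02, -1.000e-04,  1.412e-01]), array([-0.2,  0.1, -0.1]))
clock: 9.05
position: [0.5129, -0.0476, 0.0833]
tcp_rot: [3.139, -0.106, 0.006]
wrist_force: [0.3, 0.1, -0.5]
gripper_width: -0.002
finger_force: 0.0
clock: 9.63
position: [0.4596, -0.0438, 0.1419]
tcp_rot: [3.139, -0.106, 0.004]
wrist_force: [0.9, -1.3, -0.1]
gripper_width: 0.001
finger_force: 0.0
(array([-5.540e-02, -1.000e-04,  1.412e-01]), array([-0.3,  0.5, -0. ]))
```

View pics/w45.png

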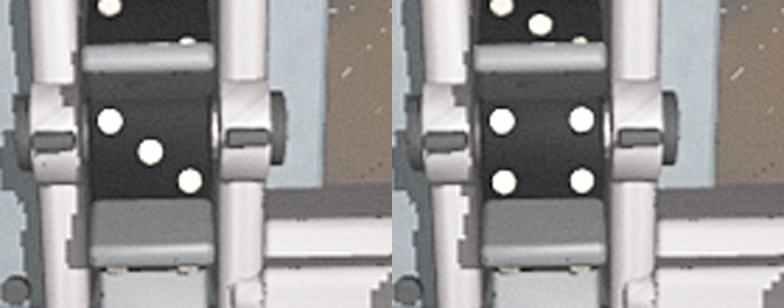

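The facets read three (left) and then four (right). One more stroke, then I'll find the fin.

```bash
python3 -m jog '[[0,0,0,1.4,0,3,1],[0,0,0,1.4,0,5.9,1],[0,0,0,1.4,0,5.9,1],[0,0,0,2.2,0,5.9,1],[0,0,0,3,0,5.9,1],[0,0,0,3.8,0,5.9,1],[0,0,0,4.5,0,5.9,1],[0,0,0,5.1,0,5.9,1]]'
python3 -m jog '[[0,0,0,0,0,0,1],[0,0,0,0,0,-1.5,1],[0,0,0,0,0,-3,1],[0,0,0,-3.6,0,-5,1],[0,0,0,-5.1,0,-5.9,1],[0,0,0,-5.1,0,-5.9,1],[0,0,0,-5.1,0,-5.9,1],[0,0,0,-5.1,0,-5.9,1]]'
python3 - <<'E'
from h import *
for i in range(4): env.grab_frame("top")
print(tcp()); m=env.camera_model("wrist"); im,d=env.grab_frame("wrist")
cv2.imwrite("pics/w6.png",cv2.resize(im[95:245,225:425],None,fx=3,fy=3,interpolation=cv2.INTER_CUBIC))
v,u=np.mgrid[0:420,0:560]
P=np.stack([(u-m["cx"])/m["fx"]*d,(v-m["cy"])/m["fy"]*d,d],-1).reshape(-1,3); P=P[P[:,2]>0]
W=RC.inv().apply((P-m["t"])@m["R"]-O)
f=W[(W[:,2]>.09)&(W[:,2]<.105)&(W[:,1]<-.04)&(W[:,1]>-.1)&(abs(W[:,0]+.04)<.03)]
print(len(f),f.min(0).round(4),f.max(0).round(4),f.mean(0).round(4))
E
```

```text
clock: 10.4
position: [0.513, -0.0476, 0.0833]
tcp_rot: [3.139, -0.106, 0.006]
wrist_force: [0.2, 0.2, -0.0]
gripper_width: -0.002
finger_force: 0.0
clock: 11.07
position: [0.4604, -0.0439, 0.1413]
tcp_rot: [3.139, -0.106, 0.003]
wrist_force: [-0.2, -0.4, -0.3]
gripper_width: 0.001
finger_force: 0.0
(array([-0.056 ,  0.    ,  0.1405]), array([-0.1, -0.4,  0.2]))
559 [-0.0514 -0.0691  0.09  ] [-0.0295 -0.0604  0.1006] [-0.0396 -0.0638  0.0971]
```

View pics/w6.png

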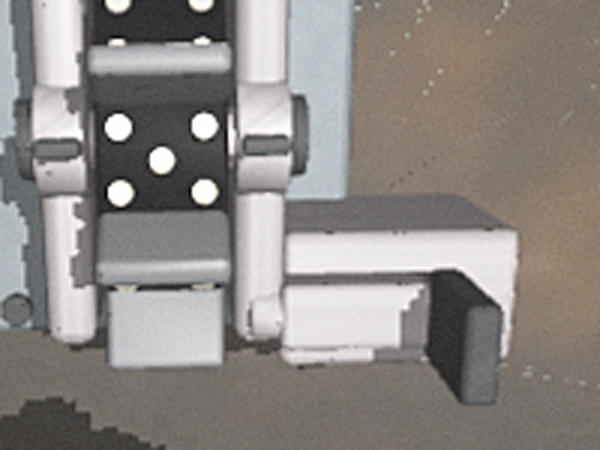

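Five pips are uppermost, clicked in and released, with the bolt drawn back. The fin's right face is at y ≈ -68.5 mm. I'll go to the right of it and down.

```bash
python3 -m jog '[[0,0,0,1,4,0,1],[0,0,0,1.5,8,0,1],[0,0,0,1.5,9.4,0,1],[0,0,0,1.5,9.4,3,1],[0,0,0,1.5,9.4,5,1],[0,0,0,1.5,9.4,7.4,1],[0,0,0,1.5,9.4,7.4,1],[0,0,0,1.5,9.4,7.4,1]]'
python3 - <<'E'
from h import *
env.grab_frame("top"); env.grab_frame("top"); print(tcp())
E
```

```text
clock: 11.98
position: [0.4668, -0.138, 0.0659]
tcp_rot: [-3.138, 0.106, 0.005]
wrist_force: [-0.5, 0.1, -0.4]
gripper_width: 0.0
finger_force: 0.0
(array([-0.0417, -0.0942,  0.0677]), array([0.7, 0.6, 0.3]))
```

```bash
python3 -m jog '[[0,0,0,0,-0.5,0,1],[0,0,0,0,-1,0,1],[0,0,0,0,-1.5,0,1],[0,0,0,0,-2,0,1],[0,0,0,0,-2.5,0,1],[0,0,0,0,-2.8,0,1],[0,0,0,0,-3,0,1],[0,0,0,0,-3,0,1]]'; python3 -c "
from h import *
print(tcp())"
```

```text
clock: 12.75
position: [0.4699, -0.1079, 0.067]
tcp_rot: [-3.139, 0.105, 0.0]
wrist_force: [0.2, -0.0, 0.4]
gripper_width: 0.001
finger_force: 0.0
(array([-0.0423, -0.0634,  0.067 ]), array([ 0.2, -0. ,  0.4]))
```

```bash
python3 -m jog '[[0,0,0,0,-0.1,0,1],[0,0,0,0,-0.2,0,1],[0,0,0,0,-0.2,0,1]]'; python3 -m jog '[[0,0,0,0,-0.1,0,1],[0,0,0,0,-0.2,0,1],[0,0,0,0,-0.2,0,1]]'; python3 -c "
from h import *
print(tcp())"
```

```text
clock: 13.0
position: [0.4699, -0.1065, 0.0669]
tcp_rot: [-3.14, 0.106, 0.001]
wrist_force: [0.2, -1.4, 0.5]
gripper_width: -0.001
finger_force: 0.4
clock: 13.25
position: [0.47, -0.1058, 0.0671]
tcp_rot: [3.138, -0.104, -0.001]
wrist_force: [-1.3, -7.5, 0.9]
gripper_width: -0.001
finger_force: 3.7
(array([-0.0423, -0.0613,  0.0671]), array([-1.3, -7.5,  0.9]))
```

The force rises to 7.5 N at the expected end, so the bolt is on its stop. I'll back off, lift and check.

```bash
python3 -m jog '[[0,0,0,0,1,0,1],[0,0,0,0,2,0,1],[0,0,0,0,2,-4,1],[0,0,0,-1,0,-8,1],[0,0,0,-2,-4,-8,1],[0,0,0,-2,-4,-8,1],[0,0,0,-2,-4,-8,1]]'
python3 - <<'E'
from h import *
for i in range(3): env.grab_frame("top")
print(tcp()); m=env.camera_model("wrist"); im,d=env.grab_frame("wrist")
cv2.imwrite("pics/w7.png",cv2.resize(im[60:260,180:440],None,fx=2.5,fy=2.5,interpolation=cv2.INTER_CUBIC))
v,u=np.mgrid[0:420,0:560]
P=np.stack([(u-m["cx"])/m["fx"]*d,(v-m["cy"])/m["fy"]*d,d],-1).reshape(-1,3); P=P[P[:,2]>0]
W=RC.inv().apply((P-m["t"])@m["R"]-O)
f=W[(W[:,2]>.09)&(W[:,2]<.105)&(W[:,1]<-.035)&(W[:,1]>-.1)&(abs(W[:,0]+.04)<.03)]
print(len(f),f.min(0).round(4),f.max(0).round(4),f.mean(0).round(4))
E
```

```text
clock: 13.83
position: [0.4523, -0.0622, 0.1474]
tcp_rot: [-3.139, 0.103, -0.001]
wrist_force: [-0.6, -0.3, 0.0]
gripper_width: 0.0
finger_force: 0.0
(array([-0.0618, -0.0207,  0.1465]), array([0.3, 0.7, 0.1]))
462 [-0.0518 -0.0483  0.0901] [-0.03   -0.0402  0.1002] [-0.0399 -0.0439  0.0979]
```

View pics/w7.png

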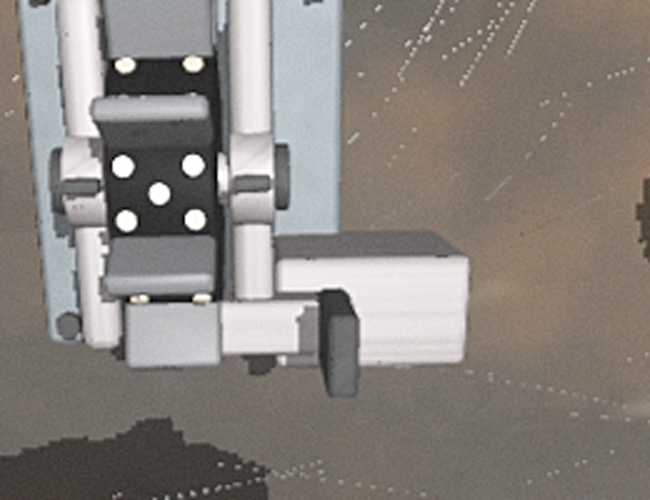

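Five pips are still uppermost. The fin is at y ≈ -44 mm, so the bolt is fully home, and the robot is clear of everything. Handing in.

```bash
python3 -c "
from plant import env
print(env.job_done())"
```

```text
the job is handed in; nothing more can be done
None
```

The pass counter is set to five pips and clicked in, the locking bolt is fully home (fin at y ≈ -44 mm), the bystanders were not touched, and the job is handed in; the hand-in returned no verdict.

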